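# Push the jammed power bank out of the charging dock

## Task

The red power bank is jammed in its bay of the wooden charging dock. First stand the white bottle that blocks its way out upright on the cork coaster; then take the big yellow pencil and, rubber end first through the port behind the red power bank, push it right out of its bay so that it lies wholly on the dock's landing, and lay the pencil back in its grey tray. Never touch the red power bank with the fingers, keep the bottle upright, and leave the blue power bank, the earbuds case, the mug and the glasses case as they are.

Things in the scene. Friction and masses are not known exactly. Their poses are not given: they have to be found in the camera images.
- dock: Wooden charging dock, fixed. Origin on the table under the centre of its roofed block: 180 mm (x) by 112 mm (y, -56 to +56), 60 mm high. Two bays side by side, centred at x = -46 and +46 mm, 74 mm wide, floor at z = 20, roof's underside at z = 52 mm; a 20 mm slit along y in each roof shows the power bank's colour. Bays open to the front (-y)
- port_minus (a point): centre of the outer mouth of the port behind the bay at x = -46 mm, 36 mm above the table (dock's axes). The port goes through the bay's back wall (dock y = 44 to 56 mm), 34 mm wide, from z = 20 to 52 mm
- port_plus (a point): the same for the bay at x = +46 mm
- landing (a point): centre of the landing's top in front of the bays (dock's axes): the bay floor goes on flat, 20 mm above the table, 184 mm wide, from dock y = -56 to -198 mm, and ends in a lip 8 mm high
- red_bank: Red power bank, a slab 66 mm (x) by 100 mm (y) by 28 mm (z), 0.17 to 0.34 kg, origin at the centre of its underside. It starts jammed in one of the two bays, same axes as the dock, its back end (+y) against the bay's back wall, its front end level with the bay's mouth; it has to travel 100 mm towards the dock's -y to be out. Sprung felt cheeks at its sides (dock y -48 to +22 mm) hold it: pushing takes 4 to 9 N until it is out, then next to nothing
- blue_bank: Blue power bank, same size and axes, jammed in the other bay; stays there. Origin at the centre of its underside
- bottle_cap (a point): White bottle with a yellow band and an orange cap, loose, 145 mm high, body 52 mm in diameter, 0.18 kg; it starts upright on the dock's landing in front of the red power bank. This point is the centre of the round orange cap, 34 mm in diameter and 40 mm high, 125 mm above the bottle's foot; z is up along the bottle
- coaster: Cork coaster fixed on the table, 100 mm in diameter, 5 mm thick, origin at the centre of its underside
- pencil_mid (a point): Big yellow wooden pencil of square section, loose, 60 g, lying in the tray. This point is on its centre line, half-way up, 9 mm above its underside. x runs along it to the rubber end. Body 18 mm square from x = -80 to +80 mm, pink-red rubber 16 mm square to x = +105 mm, blunt cone point to x = -102 mm
- pencil_rubber (a point): centre of the flat end face of the pencil's rubber, 105 mm from pencil_mid
- tray: Grey pencil tray fixed on the table, 260 mm (x) by 90 mm (y), rim 14 mm high, walls and floor 5 mm thick, origin at the centre of its underside
- mug: Blue cup without a handle, 72 mm in diameter, 80 mm high, loose, standing behind the blue power bank's port, beside the way to the red one's port. Origin at the centre of its underside
- earbuds: White earbuds case, 50 by 62 by 26 mm, loose, lying on the landing in front of the blue power bank, beside the red one's way out. Origin at the centre of its underside
- glasses_case: Black glasses case, 60 by 155 by 35 mm, long along its y, loose bystander, origin at the centre of its underside
Things that resemble listed ones, but are neither listed nor needed, are in the scene too. What is shaped like the part that bears bottle_cap but green or turquoise is not meant. Several things look just like the coaster: the one meant starts farthest from the robot's base.

How it is judged (in metres and radians):
On the way, in this order (a step that is already met when the one before it is completed fails the run):
1. the bottle stands upright on the coaster (horizontal distance between bottle_cap and coaster below 0.03 m and height (world z) of bottle_cap below 0.137 m and angle between bottle_cap's own z axis and vertical below 0.1 rad), for 0.2 s.
2. the pencil's rubber, through the port, has pushed the red power bank at least 20 mm (y of red_bank in the frame of dock below -0.026 m and y of pencil_rubber in the frame of red_bank below 0.065 m and y of pencil_rubber in the frame of dock below 0.035 m and x of pencil_rubber in the frame of red_bank between -0.03 and 0.03 m), for 0.05 s.
3. the red power bank is wholly out of its bay, flat on the landing (y of red_bank in the frame of dock between -0.165 and -0.106 m and x of red_bank in the frame of dock between -0.08 and 0.08 m and z of red_bank in the frame of dock between 0.015 and 0.027 m and angle between red_bank's own z axis and vertical below 0.1 rad), for 0.2 s.
At the end, for the whole second after the job is handed in: The bottle stands upright on the coaster within 30 mm of its centre; the red power bank lies flat and still on the dock's landing, wholly outside its bay; the pencil lies inside its tray, down on the floor of it (all of step 1 and all of step 3 and x of pencil_mid in the frame of tray between -0.035 and 0.035 m and y of pencil_mid in the frame of tray between -0.042 and 0.042 m and z of each of pencil_mid, pencil_rubber in the frame of tray below 0.022 m and x of pencil_rubber in the frame of tray between -0.128 and 0.128 m and y of pencil_rubber in the frame of tray between -0.042 and 0.042 m and linear speed of red_bank below 0.02 m/s); the robot touches nothing.
It fails at once if the fingers touch the red power bank (contact force between the fingers and red_bank above 0.5 N).
It fails at once if the bottle is tipped over (more than 0.6 rad) (angle between bottle_cap's own z axis and vertical above 0.6 rad).
It fails at once if the blue power bank is moved more than 15 mm (distance of blue_bank from where it was at the start of the episode above 0.015 m).
It fails at once if the mug is moved more than 20 mm or tipped (distance of mug from where it was at the start of the episode above 0.02 m or angle between mug's own z axis and vertical above 0.5 rad).
It fails at once if the glasses case or the earbuds case is moved more than 20 mm (distance of any of glasses_case, earbuds from where it was at the start of the episode above 0.02 m).
It also fails if it takes over 67 s, if anything falls off the work surface, if the arm or the gripper's body presses on something with over 40 N, if the wrist force passes 120 N, or if a joint passes its speed limit or range.

## Robot

A 7-joint arm with a two-finger parallel gripper is mounted at the origin on the work surface. World frame = base frame: x ahead of the robot, y to its left, z up, the work surface at z = 0. Lengths are in mm, angles in rad, forces in N, time in s.
With the tool pointing down it reaches from about 350 to 900 mm from the base axis. Payload 8.1 kg.
Tool frame: the origin (TCP) lies at the very end of the fingers, on their centre line; the grasp point (between the pads) lies 19 mm behind it; z points along the fingers, y is the line along which they close (so a half turn about z gives the same grasp; the last joint's range is limited). The gripper opens to 92 mm and grips with 3 to 60 N. Pads are 19 mm wide; open, the fingers measure 130 mm over their backs; the gripper's body (75 mm by 190 mm) begins 47 mm behind the grasp point.
Start: joints at [1.111, 0.434, 0.025, 1.573, -0.012, 1.134, -0.075], TCP at [218.276, -585.66, 226.742] pointing down, gripper open.
Joint ranges: [-2.62, 2.62], [-0.44, 2.09], [-1.27, 1.32], [0.08, 2.57], [-1.32, 4.46], [0.12, 2], [-2.74, 2.74]. Speed limits (rad/s): [2.22, 2.22, 3.01, 3.01, 3.14, 3.14, 3.14].

## Interface

Orientations are given as a 3x3 rotation matrix whose columns are the frame's x, y, z axes.
In Python, from bench import r gives the robot as it stands.
- The arm moves only by the tool send_rows, never from a script. Its arguments are lists of equal length, an entry for each row: "travel": the shift along the tool's x, y, z in m, a list of three; "delta_rot": the turn, a rotation vector about the tool's x, y, z in rad, a list of three; "jaw": the finger opening in m, from 0 to 0.0918. In form: {"travel": [[x, y, z], ...], "delta_rot": [[rx, ry, rz], ...], "jaw": [jaw, ...]}. A call has exactly 5 rows; each row is the pose to reach, as a shift and turn from the pose commanded when the call began, along the tool's axes at that moment; what a row does not reach only later rows make up. A row lasts 1/10 s, in which the tool goes at most 50 mm and 8.59 degrees, less where a joint would pass 70% of its speed; a pose out of reach is approached as far as the arm can. A call with a gripper value outside its range is refused whole. The fingers move at their own pace and stop on an object; "force" is the grip in N (left out, the last holds). Time passes only in rows, so rows that repeat a pose let the fingers close, or fill a call up. It gives the time, the measured TCP pose, the force, the opening and the grip force at its end, in the units of the state.
- r.state(): the state, without advancing time (a new reading comes with each control period).
- r.camera(name): name is "scene" or "top"; returns a dict with "pixels" (480x640x3 uint8, red, green, blue), "vfov" (degrees; the focal length in pixels is half the picture's height over the tangent of half this angle, whatever the lens; pixels are square), "cx", "cy" (the principal point, pixels), "R" (3x3) and "t" (3): a world point X has camera coordinates R X + t. Camera axes: x right, y down, z forward; pixel columns grow to the right and rows downward; lengths in mm; the calibration is good to about 2 mm. A picture is of the moment at which its call begins. There is no depth.
- r.close_job(): hands the job in; it is judged then, once.
Trained networks look in the newest picture that a camera, given by its name, has taken for a name from the list of things; names that differ only in an ending like _2 or _b are one class to them, and where a whole thing is asked for, a point or a joint stands for the part that bears it (a point fixed in the world has none). Each returns a list of dicts, best first, with "confidence" (0 to 1); they miss things now and then, are a little off and sometimes report something else, mostly with a low value. They report only what shows in the picture. A call takes as long as a camera call. They do not tell look-alikes from the thing itself.
- r.look_for(camera, target): "point" ([x, y, z] in mm, in world coordinates, good to about 4 mm: the middle of the surface that is visible of it).
- r.cut_out(camera, target): "mask" (480x640 bool, what is visible of it).
- r.mark_of(camera, target): "point" ([x, y, z] in mm, in world coordinates, good to about 4 mm: a listed point, or the origin of a listed thing).
The state is a dict: "t": time; "qpos": joint angles; "qvel": joint speeds; "effort": joint torques, N m; "tool_pos": TCP position; "orientation": TCP orientation; "contact_force": force on the tool from outside, world axes, zero at the start; "wrist_torque": the same for the moment, N m; "opening": finger opening in mm; "grip_force": force on a finger pad.
Only numpy, scipy, OpenCV 4.12 (cv2) and the standard library are available. Lean on these libraries where they do the work, as an engineer would, in place of code of your own. Each camera call takes 0.05 s, during which the arm holds its last target. There are 200 camera calls.

## Working session

There is one attempt and no reset: what is moved stays moved. The work goes in short steps, Python scripts to look and compute and a tool call to move; the robot and the scene stay as the last step left them, time stands still between calls to the robot, and variables do not carry over. Pictures are saved under pics/ and viewed, at most 10 in all, crops included, and the job is handed in when it is done.

Besides the shell and the picture viewer there is one more tool, called after "Emit:" as a command line: name --argument value ..., lists and objects as JSON in quotes. send_rows: Moves the arm, as the interface text tells. Its arguments: {"type":"object","properties":{"travel":{"type":"array"},"delta_rot":{"type":"array"},"jaw":{"type":"array"},"force":{"type":"number"}},"required":["travel","delta_rot","jaw"]}

```bash
mkdir -p pics
python3 - <<'E'
from bench import r
import cv2,numpy as np
for c in ("scene","top"):
    d=r.camera(c); cv2.imwrite(f"pics/{c}0.png",cv2.cvtColor(d["pixels"],cv2.COLOR_RGB2BGR))
    print(c,d["vfov"],d["cx"],d["cy"],np.round(d["R"],3).tolist(),np.round(d["t"]).tolist())
    for n in "dock port_minus port_plus landing red_bank blue_bank bottle_cap coaster pencil_mid pencil_rubber tray mug earbuds glasses_case".split():
        print(n,[(np.round(x["point"]).astype(int).tolist(),round(x["confidence"],2)) for x in r.mark_of(c,n)][:5])
s=r.state();print(np.round(s["orientation"],3).tolist(),s["tool_pos"],s["t"])
E
```

```text
scene 55.65059402774077 322.4917053615159 250.22553571447025 [[0.567, 0.824, 0.01], [0.53, -0.356, -0.77], [-0.631, 0.441, -0.638]] [-264.0, -171.0, 1478.0]
dock [([568, -72, -1], 0.87)]
port_minus [([509, -30, 35], 0.89)]
port_plus [([597, 3, 32], 0.57)]
landing [([614, -189, 25], 0.7), ([628, 447, 7], 0.54), ([567, -192, 19], 0.38)]
red_bank [([616, -55, 19], 0.76)]
blue_bank [([534, -93, 20], 0.74)]
bottle_cap [([642, -166, 146], 0.84), ([366, -95, 124], 0.8), ([460, -375, 124], 0.67)]
coaster [([580, -369, 2], 0.83), ([367, -253, -2], 0.59)]
pencil_mid [([527, 408, 14], 0.78), ([321, -418, 3], 0.28), ([625, 448, 13], 0.22)]
pencil_rubber [([630, 445, 17], 0.64)]
tray [([531, 408, -4], 0.77), ([614, -54, 19], 0.48)]
mug [([480, 31, 1], 0.67)]
earbuds [([568, -195, 22], 0.77)]
glasses_case [([322, -420, 2], 0.93), ([592, 2, 36], 0.69)]
top 50.70344717995643 322.37611226166683 234.96593317515416 [[0.019, -1.0, 0.008], [-0.99, -0.02, -0.138], [0.138, -0.005, -0.99]] [-8.0, 475.0, 1129.0]
dock [([572, -71, 5], 0.74)]
port_minus [([508, -32, 31], 0.83), ([628, 445, 16], 0.33)]
port_plus [([594, -2, 39], 0.7)]
landing [([612, -193, 21], 0.65)]
red_bank [([616, -55, 19], 0.87)]
blue_bank [([531, -92, 20], 0.77)]
bottle_cap [([366, -95, 126], 0.91), ([643, -164, 144], 0.61), ([461, -375, 127], 0.61)]
coaster [([578, -368, 0], 0.85), ([366, -248, 3], 0.58)]
pencil_mid [([529, 413, 12], 0.6)]
pencil_rubber [([629, 443, 17], 0.89)]
tray [([530, 414, 4], 0.63), ([565, -196, 20], 0.43)]
mug [([479, 27, -1], 0.8)]
earbuds [([564, -191, 22], 0.82)]
glasses_case [([325, -423, -1], 0.68)]
[[0.937, 0.349, 0.0], [0.349, -0.937, -0.0], [-0.0, 0.0, -1.0]] [ 218.28157509 -585.65030813  226.75616442] 1.5
```

View pics/scene0.png

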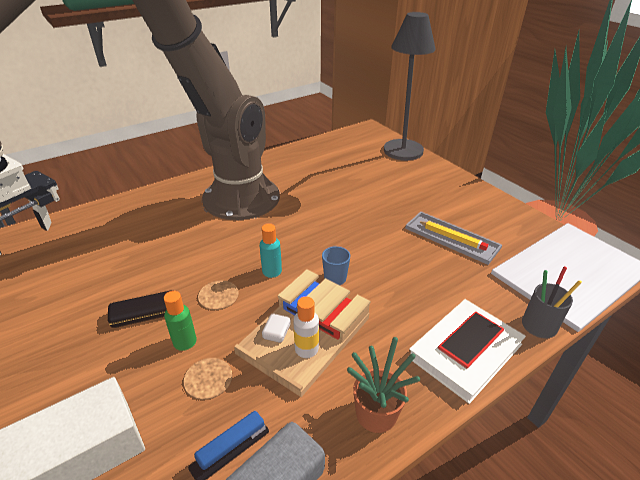

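View pics/top0.png

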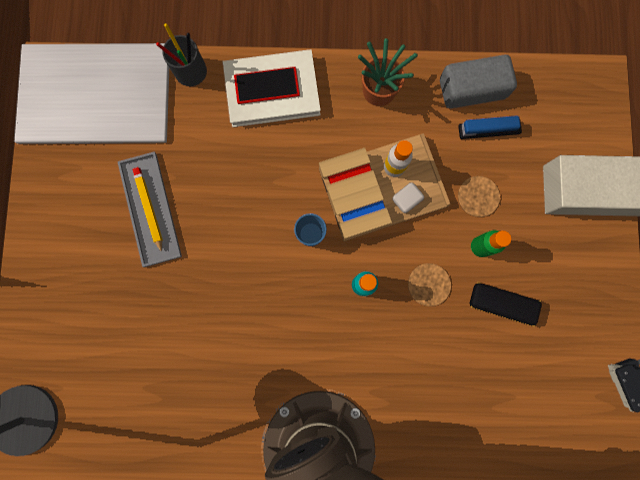

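The scene view shows the white bottle at (306,330), in front of the red slit at (335,318). The mug is at (336,265) and the tray at (452,237). In the top view the far coaster is at (479,196), the bottle cap at (403,150), and the pencil's rubber at (138,171). Next I'll refine the dock, tray and pencil poses.

```bash
cat > h.py <<'E'
from bench import r
import cv2,numpy as np
def proj(d,X):
    f=240/np.tan(np.radians(d["vfov"]/2)); p=np.atleast_2d(X)@np.array(d["R"]).T+d["t"]
    return np.c_[f*p[:,0]/p[:,2]+d["cx"],f*p[:,1]/p[:,2]+d["cy"]]
def back(d,uv,z):
    f=240/np.tan(np.radians(d["vfov"]/2)); uv=np.atleast_2d(uv).astype(float)
    v=np.c_[(uv[:,0]-d["cx"])/f,(uv[:,1]-d["cy"])/f,np.ones(len(uv))]@np.array(d["R"])
    c=-np.array(d["R"]).T@np.array(d["t"]); return c+v*((z-c[2])/v[:,2])[:,None]
def rect(d,m,z):
    ys,xs=np.nonzero(m); P=back(d,np.c_[xs,ys],z)[:,:2].astype(np.float32)
    return cv2.minAreaRect(P)
def hsv(d): return cv2.cvtColor(d["pixels"],cv2.COLOR_RGB2HSV).astype(int)
E
python3 - <<'E'
from h import *
d=r.camera("top"); P=d["pixels"]
cv2.imwrite("pics/dock.png",cv2.cvtColor(cv2.resize(P[125:245,310:460],None,fx=5,fy=5,interpolation=cv2.INTER_CUBIC),cv2.COLOR_RGB2BGR))
H=hsv(d); box=np.zeros((480,640),bool)
tr=r.cut_out("top","tray")[0]["mask"]; print("tray",rect(d,tr,14),tr.sum())
box[150:270,110:190]=1
y=box&(H[...,0]>20)&(H[...,0]<32)&(H[...,1]>150)&(H[...,2]>150); print("pencil yellow",rect(d,y,23),y.sum())
rb=box&((H[...,0]<6)|(H[...,0]>172))&(H[...,1]>150); print("rubber",rect(d,rb,22),rb.sum())
box[:]=0; box[125:245,310:440]=1
R=box&((H[...,0]<4)|(H[...,0]>174))&(H[...,1]>170); print("red",rect(d,R,48))
B=box&(H[...,0]>105)&(H[...,0]<128)&(H[...,1]>150)&(np.indices(H.shape[:2])[1]>332); print("blue",rect(d,B,48))
# initial model overlay
for c in ("scene","top"):
    if c=="scene": d=r.camera(c)
    for n in ("coaster","bottle_cap","mug"): print(c,n,[np.round(q["point"]).tolist() for q in r.mark_of(c,n)][:3])
E
```

```text
tray ((532.7374267578125, 408.902587890625), (264.33056640625, 93.99217987060547), 17.088314056396484) 3640
pencil yellow ((529.1537475585938, 410.2561340332031), (158.18821716308594, 17.14575958251953), 20.047962188720703) 496
rubber ((620.3551635742188, 441.64984130859375), (15.471314430236816, 17.6950626373291), 20.52472686767578) 49
red ((618.0377197265625, -56.87908935546875), (16.016904830932617, 99.76129913330078), 19.579843521118164)
blue ((530.8670043945312, -88.37777709960938), (16.082937240600586, 99.63546752929688), 19.81523323059082)
scene coaster [[365.0, -253.0, 3.0], [580.0, -368.0, 4.0]]
scene bottle_cap [[642.0, -166.0, 144.0]]
scene mug [[484.0, 31.0, -1.0]]
top coaster [[575.0, -368.0, 1.0], [509.0, -30.0, 31.0], [365.0, -250.0, 2.0]]
top bottle_cap [[458.0, -376.0, 126.0], [643.0, -165.0, 145.0], [367.0, -96.0, 127.0]]
top mug [[482.0, 28.0, -1.0]]
```

View pics/dock.png

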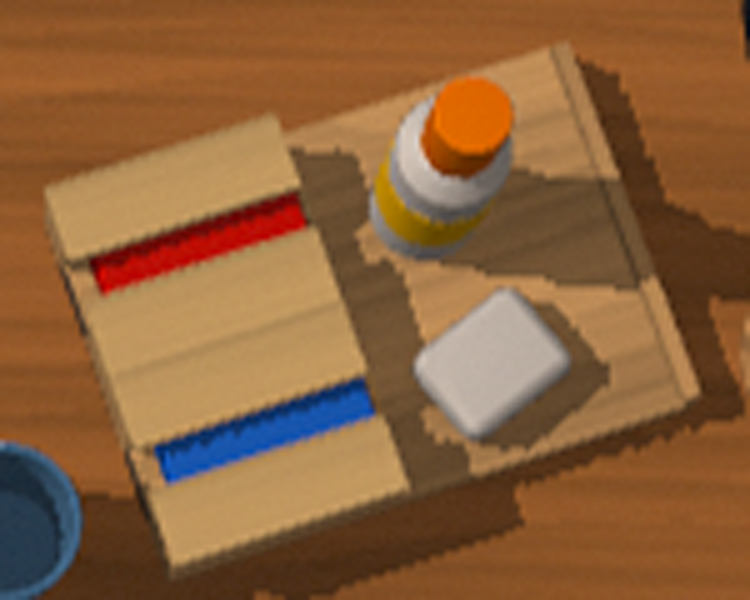

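The crop shows the roof corners at (45,190), (275,117), (410,488) and (170,570). The red slit is in the upper bay, dock +x, with the bottle in front of it and the earbuds case beside it at (490,365). I'll start with the bottle.

Run:
```python
from h import *
d=r.camera("top")
c=np.array([[45,190],[275,117],[410,488],[170,570]])/5.+[310,125]
Q=back(d,c,60)[:,:2]; print(Q.round(1).tolist(),Q.mean(0)); e=Q[0]-Q[3];print("xang",np.degrees(np.arctan2(e[1],e[0])),np.hypot(*e)); e=Q[0]-Q[1]; print(np.degrees(np.arctan2(e[1],e[0]))-90,np.hypot(*e))
s=r.state(); R=np.array(s["orientation"]); p=np.array(s["tool_pos"])
print((R.T@(np.array([642,-165.5,226])-p)).round(1), (R.T@(np.array([578,-368,0])-np.array([642,-165.5,0]))).round(1))
```

```text
[[636.9, 12.9], [673.8, -92.0], [502.3, -154.2], [462.9, -46.6]] [568.96861582 -70.00060091]
xang 18.884643726409294 183.95518769191378
19.345496740732727 111.22796909503526
[ 543.8 -245.8    0.7] [-130.7  167.4    0. ]
```

Emit:
send_rows --travel '[[0.036, -0.0164, 0], [0.0725, -0.0328, 0], [0.109, -0.049, 0], [0.145, -0.0655, 0], [0.181, -0.082, 0]]' --delta_rot '[[0, 0, 0], [0, 0, 0], [0, 0, 0], [0, 0, 0], [0, 0, 0]]' --jaw '[0.065, 0.065, 0.065, 0.065, 0.065]'

```text
t: 2.5
tool_pos: [360.2, -444.4, 226.9]
orientation: [[0.937, 0.349, 0.0], [0.349, -0.937, -0.0], [0.0, 0.0, -1.0]]
contact_force: [0.5, -1.2, -0.5]
opening: 65.3
grip_force: 0.0
```

Emit:
send_rows --travel '[[0.036, -0.0164, 0], [0.0725, -0.0328, 0], [0.109, -0.049, 0], [0.145, -0.0655, 0], [0.181, -0.082, 0]]' --delta_rot '[[0, 0, 0], [0, 0, 0], [0, 0, 0], [0, 0, 0], [0, 0, 0]]' --jaw '[0.065, 0.065, 0.065, 0.065, 0.065]'

```text
t: 3.0
tool_pos: [501.2, -304.3, 226.9]
orientation: [[0.937, 0.349, 0.0], [0.349, -0.937, -0.0], [0.0, 0.0, -1.0]]
contact_force: [0.3, -0.6, 0.5]
opening: 64.7
grip_force: 0.0
```

Emit:
send_rows --travel '[[0.036, -0.0164, 0], [0.0725, -0.0328, 0], [0.109, -0.049, 0], [0.145, -0.0655, 0], [0.181, -0.082, 0]]' --delta_rot '[[0, 0, 0], [0, 0, 0], [0, 0, 0], [0, 0, 0], [0, 0, 0]]' --jaw '[0.065, 0.065, 0.065, 0.065, 0.065]'

```text
t: 3.5
tool_pos: [642.2, -164.3, 226.8]
orientation: [[0.937, 0.349, 0.0], [0.349, -0.937, -0.0], [0.0, 0.0, -1.0]]
contact_force: [1.2, -0.2, 0.3]
opening: 65.0
grip_force: 0.0
```

Emit:
send_rows --travel '[[0, 0, 0.03], [0, 0, 0.06], [0, 0.0005, 0.085], [0, 0.001, 0.096], [0, 0.001, 0.096]]' --delta_rot '[[0, 0, 0], [0, 0, 0], [0, 0, 0], [0, 0, 0], [0, 0, 0]]' --jaw '[0.065, 0.065, 0.065, 0.065, 0.065]' --force 20

```text
t: 4.0
tool_pos: [640.6, -166.5, 129.2]
orientation: [[0.937, 0.349, -0.003], [0.349, -0.937, 0.0], [-0.003, -0.001, -1.0]]
contact_force: [-0.9, 0.5, 0.8]
opening: 65.1
grip_force: 0.0
```

Emit:
send_rows --travel '[[0, 0, 0], [0, 0, 0], [0, 0, 0], [0, 0, 0], [0, 0, 0]]' --delta_rot '[[0, 0, 0], [0, 0, 0], [0, 0, 0], [0, 0, 0], [0, 0, 0]]' --jaw '[0.045, 0.035, 0.025, 0.025, 0.025]' --force 20

```text
t: 4.5
tool_pos: [641.9, -166.4, 131.4]
orientation: [[0.937, 0.349, 0.001], [0.349, -0.937, -0.0], [0.001, 0.0, -1.0]]
contact_force: [-0.9, 0.8, 3.0]
opening: 33.5
grip_force: 20.0
```

Emit:
send_rows --travel '[[0, 0, 0], [0, 0, 0], [0, 0, -0.003], [0, 0, -0.01], [0, 0, -0.02]]' --delta_rot '[[0, 0, 0], [0, 0, 0], [0, 0, 0], [0, 0, 0], [0, 0, 0]]' --jaw '[0.025, 0.025, 0.025, 0.025, 0.025]' --force 20

```text
t: 5.0
tool_pos: [640.9, -166.5, 150.5]
orientation: [[0.937, 0.349, -0.002], [0.349, -0.937, 0.0], [-0.002, -0.001, -1.0]]
contact_force: [0.7, 0.5, -1.9]
opening: 33.4
grip_force: 20.0
```

Emit:
send_rows --travel '[[0, 0, -0.02], [-0.004, 0.005, -0.04], [-0.016, 0.02, -0.045], [-0.033, 0.042, -0.045], [-0.05, 0.064, -0.045]]' --delta_rot '[[0, 0, 0], [0, 0, 0], [0, 0, 0], [0, 0, 0], [0, 0, 0]]' --jaw '[0.025, 0.025, 0.025, 0.025, 0.025]'

```text
t: 5.5
tool_pos: [617.1, -244.4, 196.9]
orientation: [[0.937, 0.35, 0.001], [0.35, -0.937, -0.0], [0.001, 0.001, -1.0]]
contact_force: [0.3, -0.7, -1.6]
opening: 33.8
grip_force: 20.0
```

Emit:
send_rows --travel '[[-0.017, 0.022, 0], [-0.034, 0.044, 0], [-0.051, 0.066, 0], [-0.068, 0.088, 0], [-0.077, 0.1, 0]]' --delta_rot '[[0, 0, 0], [0, 0, 0], [0, 0, 0], [0, 0, 0], [0, 0, 0]]' --jaw '[0.025, 0.025, 0.025, 0.025, 0.025]'

```text
t: 6.0
tool_pos: [578.3, -367.7, 196.3]
orientation: [[0.938, 0.346, -0.0], [0.346, -0.938, -0.002], [-0.001, 0.001, -1.0]]
contact_force: [0.0, -1.2, -2.3]
opening: 33.5
grip_force: 20.0
```

Emit:
send_rows --travel '[[-0.003, 0.003, 0.01], [-0.003, 0.003, 0.03], [-0.003, 0.003, 0.05], [-0.003, 0.003, 0.06], [-0.003, 0.003, 0.06]]' --delta_rot '[[0, 0, 0], [0, 0, 0], [0, 0, 0], [0, 0, 0], [0, 0, 0]]' --jaw '[0.025, 0.025, 0.025, 0.025, 0.025]'

```text
t: 6.5
tool_pos: [577.6, -366.4, 133.8]
orientation: [[0.936, 0.351, -0.003], [0.351, -0.936, 0.002], [-0.002, -0.003, -1.0]]
contact_force: [-0.4, -0.0, -0.9]
opening: 33.2
grip_force: 20.0
```

Emit:
send_rows --travel '[[0, 0, 0.005], [0, 0, 0.01], [0, 0, 0.015], [0, 0, 0.018], [0, 0, 0.019]]' --delta_rot '[[0, 0, 0], [0, 0, 0], [0, 0, 0], [0, 0, 0], [0, 0, 0]]' --jaw '[0.025, 0.025, 0.025, 0.025, 0.025]'

```text
t: 7.0
tool_pos: [577.9, -368.3, 116.4]
orientation: [[0.937, 0.349, -0.0], [0.349, -0.937, 0.0], [-0.0, -0.0, -1.0]]
contact_force: [-1.6, 1.0, 3.6]
opening: 33.6
grip_force: 20.0
```

Emit:
send_rows --travel '[[0, 0, 0], [0, 0, 0], [0, 0, 0], [0, 0, 0], [0, 0, 0]]' --delta_rot '[[0, 0, 0], [0, 0, 0], [0, 0, 0], [0, 0, 0], [0, 0, 0]]' --jaw '[0.025, 0.025, 0.025, 0.025, 0.025]'

```text
t: 7.5
tool_pos: [578.1, -368.4, 116.8]
orientation: [[0.937, 0.349, 0.0], [0.349, -0.937, -0.0], [0.0, 0.0, -1.0]]
contact_force: [0.7, -0.5, -1.8]
opening: 33.8
grip_force: 20.0
```

Emit:
send_rows --travel '[[0, 0, 0.001], [0, 0, 0.0015], [0, 0, 0.002], [0, 0, 0.002], [0, 0, 0.002]]' --delta_rot '[[0, 0, 0], [0, 0, 0], [0, 0, 0], [0, 0, 0], [0, 0, 0]]' --jaw '[0.025, 0.025, 0.025, 0.025, 0.025]'

```text
t: 8.0
tool_pos: [578.6, -368.4, 116.4]
orientation: [[0.937, 0.349, 0.002], [0.349, -0.937, -0.001], [0.001, 0.001, -1.0]]
contact_force: [-2.4, 2.6, 10.7]
opening: 33.5
grip_force: 20.0
```

Emit:
send_rows --travel '[[0, 0, 0], [0, 0, 0], [0, 0, 0], [0, 0, 0], [0, 0, 0]]' --delta_rot '[[0, 0, 0], [0, 0, 0], [0, 0, 0], [0, 0, 0], [0, 0, 0]]' --jaw '[0.038, 0.045, 0.06, 0.065, 0.065]'

```text
t: 8.5
tool_pos: [578.0, -368.4, 114.5]
orientation: [[0.937, 0.349, -0.0], [0.349, -0.937, 0.0], [-0.0, -0.0, -1.0]]
contact_force: [0.6, 0.1, 1.3]
opening: 63.1
grip_force: 0.0
```

Emit:
send_rows --travel '[[0, 0, -0.005], [0, 0, -0.03], [0, 0, -0.06], [0, 0, -0.09], [0, 0, -0.12]]' --delta_rot '[[0, 0, 0], [0, 0, 0], [0, 0, 0], [0, 0, 0], [0, 0, 0]]' --jaw '[0.065, 0.065, 0.065, 0.065, 0.065]'

```text
t: 9.0
tool_pos: [578.0, -368.3, 236.3]
orientation: [[0.937, 0.349, 0.0], [0.349, -0.937, -0.0], [0.0, 0.0, -1.0]]
contact_force: [0.8, -0.6, 0.6]
opening: 64.9
grip_force: 0.0
```

Run:
```python
from h import *
for c in ("scene","top"):
    d=r.camera(c); print(c,[(np.round(q["point"]).tolist(),q["confidence"]) for q in r.mark_of(c,"bottle_cap")],[np.round(q["point"]).tolist() for q in r.mark_of(c,"coaster")])
    if c=="scene": cv2.imwrite("pics/s1.png",cv2.cvtColor(d["pixels"],cv2.COLOR_RGB2BGR))
s=r.state(); R=np.array(s["orientation"]); p=np.array(s["tool_pos"])
u=np.array([np.cos(np.radians(20)),np.sin(np.radians(20))]); g=np.r_[np.array([530,409.7])-52*u,p[2]]
print(p,g,(R.T@(g-p)).round(1))
```

```text
scene [([460.0, -370.0, 126.0], 0.97), ([583.0, -363.0, 130.0], 0.94), ([362.0, -96.0, 122.0], 0.81)] [[367.0, -250.0, -0.0], [580.0, -368.0, 4.0], [526.0, -89.0, 22.0]]
top [([581.0, -364.0, 132.0], 0.94), ([368.0, -94.0, 126.0], 0.9), ([457.0, -372.0, 126.0], 0.67)] [[364.0, -251.0, 2.0], [578.0, -368.0, 1.0]]
[ 577.47297517 -368.06078331  233.70881591] [481.13598372 391.91495255 233.70881591] [ 1.751e+02 -7.458e+02  7.000e-01]
```

Emit:
send_rows --travel '[[0.007, -0.0298, 0], [0.014, -0.0597, 0], [0.021, -0.0895, 0], [0.028, -0.1194, 0], [0.035, -0.1492, 0]]' --delta_rot '[[0, 0, -0.1254], [0, 0, -0.2508], [0, 0, -0.3762], [0, 0, -0.5016], [0, 0, -0.627]]' --jaw '[0.06, 0.05, 0.04, 0.032, 0.032]'

```text
t: 9.8
tool_pos: [557.8, -214.9, 233.4]
orientation: [[0.55, 0.835, -0.002], [0.835, -0.55, 0.001], [-0.001, -0.002, -1.0]]
contact_force: [0.2, 0.2, 0.5]
opening: 34.0
grip_force: 0.0
```

Emit:
send_rows --travel '[[0.0232, -0.0201, 0], [0.0463, -0.0401, 0], [0.0695, -0.0602, 0], [0.0926, -0.0802, 0], [0.1158, -0.1003, 0]]' --delta_rot '[[0, 0, -0.1254], [0, 0, -0.2508], [0, 0, -0.3762], [0, 0, -0.5016], [0, 0, -0.627]]' --jaw '[0.032, 0.032, 0.032, 0.032, 0.032]'

```text
t: 10.3
tool_pos: [538.3, -63.2, 233.6]
orientation: [[-0.045, 0.999, -0.002], [0.999, 0.045, 0.0], [0.0, -0.002, -1.0]]
contact_force: [0.5, 0.2, 0.9]
opening: 32.1
grip_force: 0.0
```

Emit:
send_rows --travel '[[0.0305, -0.0027, 0], [0.061, -0.0054, 0], [0.0916, -0.008, 0], [0.1221, -0.0107, 0], [0.1526, -0.0134, 0]]' --delta_rot '[[0, 0, -0.1254], [0, 0, -0.2508], [0, 0, -0.3762], [0, 0, -0.5016], [0, 0, -0.627]]' --jaw '[0.032, 0.032, 0.032, 0.032, 0.032]'

```text
t: 10.8
tool_pos: [518.9, 88.5, 233.7]
orientation: [[-0.623, 0.783, -0.002], [0.783, 0.623, -0.0], [0.001, -0.002, -1.0]]
contact_force: [0.6, -0.1, 0.5]
opening: 32.1
grip_force: 0.0
```

Emit:
send_rows --travel '[[0.0263, 0.0157, 0], [0.0526, 0.0315, 0], [0.0789, 0.0472, 0], [0.1052, 0.063, 0], [0.1315, 0.0787, 0]]' --delta_rot '[[0, 0, -0.1254], [0, 0, -0.2508], [0, 0, -0.3762], [0, 0, -0.5016], [0, 0, -0.627]]' --jaw '[0.032, 0.032, 0.032, 0.032, 0.032]'

```text
t: 11.3
tool_pos: [499.6, 240.3, 233.6]
orientation: [[-0.963, 0.268, -0.002], [0.268, 0.963, -0.001], [0.002, -0.001, -1.0]]
contact_force: [-0.3, 0.7, 1.0]
opening: 31.8
grip_force: 0.0
```

Emit:
send_rows --travel '[[0.012, 0.0282, 0], [0.024, 0.0564, 0], [0.0361, 0.0845, 0], [0.0481, 0.1127, 0], [0.0601, 0.1409, 0]]' --delta_rot '[[0, 0, -0.1254], [0, 0, -0.2508], [0, 0, -0.3762], [0, 0, -0.5016], [0, 0, -0.627]]' --jaw '[0.032, 0.032, 0.032, 0.032, 0.032]'

```text
t: 11.8
tool_pos: [480.5, 392.2, 233.4]
orientation: [[-0.938, -0.348, -0.002], [-0.348, 0.938, -0.001], [0.002, -0.001, -1.0]]
contact_force: [0.8, 0.8, 0.4]
opening: 32.2
grip_force: 0.0
```

Run:
```python
from h import *
d=r.camera("scene"); print([(np.round(q["point"]).tolist(),q["confidence"]) for n in ("pencil_mid","pencil_rubber","tray") for q in r.mark_of("scene",n)])
s=r.state(); R=np.array(s["orientation"]); p=np.array(s["tool_pos"]); print(p,R.round(3).tolist(),s["qpos"].round(2) if hasattr(s["qpos"],"round") else s["qpos"])
print((R.T@(np.array([481.1,391.9,8])-p)).round(1))
```

```text
[([526.0, 407.0, 15.0], 0.74), ([630.0, 448.0, 17.0], 0.78), ([529.0, 410.0, -5.0], 0.89)]
[480.29973982 391.67341559 233.38072179] [[-0.939, -0.344, -0.002], [-0.344, 0.939, -0.001], [0.002, -0.0, -1.0]] [-0.18  0.59 -0.94  1.52  0.49  1.28  0.74]
[ -1.4  -0.  225.4]
```

Emit:
send_rows --travel '[[0, 0, 0.04], [-0.001, 0, 0.085], [-0.001, 0, 0.13], [-0.001, 0, 0.165], [-0.001, 0, 0.185]]' --delta_rot '[[0, 0, 0], [0, 0, 0], [0, 0, 0], [0, 0, 0], [0, 0, 0]]' --jaw '[0.032, 0.032, 0.032, 0.032, 0.032]'

```text
t: 12.5
tool_pos: [481.6, 388.3, 46.0]
orientation: [[-0.94, -0.34, -0.003], [-0.34, 0.94, -0.004], [0.004, -0.003, -1.0]]
contact_force: [0.5, -0.1, 0.8]
opening: 31.6
grip_force: 0.0
```

Emit:
send_rows --travel '[[0, 0, 0.008], [0, 0, 0.018], [0, 0, 0.028], [0, 0, 0.036], [0, 0, 0.04]]' --delta_rot '[[0, 0, 0], [0, 0, 0], [0, 0, 0], [0, 0, 0], [0, 0, 0]]' --jaw '[0.032, 0.032, 0.032, 0.032, 0.032]'

```text
t: 13.0
tool_pos: [482.2, 391.7, 9.4]
orientation: [[-0.939, -0.343, 0.0], [-0.343, 0.939, -0.0], [-0.0, -0.0, -1.0]]
contact_force: [0.6, -0.3, 0.3]
opening: 32.3
grip_force: 0.0
```

Emit:
send_rows --travel '[[0, 0, 0], [0, 0, 0], [0, 0, 0], [0, 0, 0], [0, 0, 0]]' --delta_rot '[[0, 0, 0], [0, 0, 0], [0, 0, 0], [0, 0, 0], [0, 0, 0]]' --jaw '[0.032, 0.025, 0.016, 0.012, 0.012]' --force 40

```text
t: 13.5
tool_pos: [482.2, 392.2, 10.2]
orientation: [[-0.939, -0.343, 0.001], [-0.343, 0.939, 0.0], [-0.001, 0.0, -1.0]]
contact_force: [0.2, 0.2, 3.7]
opening: 17.8
grip_force: 40.0
```

Emit:
send_rows --travel '[[0, 0, -0.01], [0, 0, -0.03], [0, 0, -0.06], [0, 0, -0.09], [0, 0, -0.12]]' --delta_rot '[[0, 0, 0], [0, 0, 0], [0, 0, 0], [0, 0, 0], [0, 0, 0]]' --jaw '[0.012, 0.012, 0.012, 0.012, 0.012]' --force 50

```text
t: 14.0
tool_pos: [481.8, 391.8, 131.5]
orientation: [[-0.939, -0.343, -0.0], [-0.343, 0.939, -0.0], [0.0, 0.0, -1.0]]
contact_force: [0.6, 0.1, -0.5]
opening: 17.5
grip_force: 50.0
```

Emit:
send_rows --travel '[[0.0018, -0.0141, 0], [0.0036, -0.0282, 0], [0.0054, -0.0424, 0], [0.0072, -0.0565, 0], [0.009, -0.0706, 0]]' --delta_rot '[[0, 0, 0.1054], [0, 0, 0.2108], [0, 0, 0.3162], [0, 0, 0.4216], [0, 0, 0.527]]' --jaw '[0.012, 0.012, 0.012, 0.012, 0.012]'

```text
t: 14.5
tool_pos: [497.7, 321.9, 130.4]
orientation: [[-0.984, 0.18, 0.0], [0.18, 0.984, 0.0], [-0.0, 0.0, -1.0]]
contact_force: [-0.5, -0.0, -0.8]
opening: 17.4
grip_force: 50.0
```

Emit:
send_rows --travel '[[-0.0055, -0.0131, 0], [-0.0111, -0.0262, 0], [-0.0166, -0.0394, 0], [-0.0222, -0.0525, 0], [-0.0277, -0.0656, 0]]' --delta_rot '[[0, 0, 0.1054], [0, 0, 0.2108], [0, 0, 0.3162], [0, 0, 0.4216], [0, 0, 0.527]]' --jaw '[0.012, 0.012, 0.012, 0.012, 0.012]'

```text
t: 15.0
tool_pos: [513.5, 252.6, 130.4]
orientation: [[-0.76, 0.65, 0.0], [0.65, 0.76, 0.0], [-0.0, 0.0, -1.0]]
contact_force: [-0.0, -0.3, 0.0]
opening: 17.7
grip_force: 50.0
```

Emit:
send_rows --travel '[[-0.0114, -0.0085, 0], [-0.0228, -0.0171, 0], [-0.0341, -0.0256, 0], [-0.0455, -0.0342, 0], [-0.0569, -0.0427, 0]]' --delta_rot '[[0, 0, 0.1054], [0, 0, 0.2108], [0, 0, 0.3162], [0, 0, 0.4216], [0, 0, 0.527]]' --jaw '[0.012, 0.012, 0.012, 0.012, 0.012]'

```text
t: 15.5
tool_pos: [529.2, 183.3, 130.4]
orientation: [[-0.33, 0.944, 0.0], [0.944, 0.33, 0.0], [0.0, 0.0, -1.0]]
contact_force: [-0.1, -0.1, 0.3]
opening: 17.4
grip_force: 50.0
```

Emit:
send_rows --travel '[[0, 0, 0.02], [0, 0, 0.04], [0, 0, 0.06], [0, 0, 0.075], [0, 0, 0.08]]' --delta_rot '[[0, 0, 0], [0, 0, 0], [0, 0, 0], [0, 0, 0], [0, 0, 0]]' --jaw '[0.012, 0.012, 0.012, 0.012, 0.012]'

```text
t: 16.0
tool_pos: [528.5, 183.4, 48.6]
orientation: [[-0.334, 0.943, -0.002], [0.943, 0.334, -0.001], [0.0, -0.002, -1.0]]
contact_force: [-0.1, -0.5, -0.6]
opening: 17.4
grip_force: 50.0
```

Run:
```python
from h import *
a=np.radians(19.6); X=np.array([np.cos(a),np.sin(a)]); Y=np.array([-X[1],X[0]]); D=np.array([570.,-70.5])
todock=lambda p:(np.array([(p[:2]-D)@X,(p[:2]-D)@Y,p[2]]).round(1)).tolist()
s=r.state(); R=np.array(s["orientation"]); p=np.array(s["tool_pos"]); print(p.round(1),R.round(3).tolist(),"tcp dock",todock(p))
for c in ("scene","top"):
    d=r.camera(c)
    for n in ("pencil_rubber","pencil_mid","red_bank","port_plus","dock","mug"): 
        print(c,n,[(np.round(q["point"]).tolist(),todock(np.array(q["point"])),round(q["confidence"],2)) for q in r.mark_of(c,n)][:2])
    cv2.imwrite(f"pics/{c}2.png",cv2.cvtColor(d["pixels"],cv2.COLOR_RGB2BGR))
cv2.imwrite("pics/c2.png",cv2.cvtColor(cv2.resize(d["pixels"][100:250,190:390],None,fx=4,fy=4,interpolation=cv2.INTER_CUBIC),cv2.COLOR_RGB2BGR))
d=r.camera("scene");cv2.imwrite("pics/c3.png",cv2.cvtColor(cv2.resize(d["pixels"][190:360,260:460],None,fx=3.5,fy=3.5,interpolation=cv2.INTER_CUBIC),cv2.COLOR_RGB2BGR))
```

```text
[528.5 183.4  48.6] [[-0.334, 0.943, -0.002], [0.943, 0.334, -0.001], [0.0, -0.002, -1.0]] tcp dock [46.0, 253.2, 48.6]
scene pencil_rubber [([582.0, 38.0, 51.0], [47.6, 98.7, 51.0], 0.93), ([565.0, -195.0, 21.0], [-46.6, -115.6, 21.2], 0.73)]
scene pencil_mid [([545.0, 135.0, 53.0], [45.1, 201.7, 52.9], 0.65)]
scene red_bank [([615.0, -54.0, 19.0], [48.2, -0.1, 19.0], 0.73)]
scene port_plus [([595.0, -1.0, 36.0], [46.9, 57.4, 36.2], 0.63), ([584.0, -369.0, 3.0], [-86.9, -285.8, 3.0], 0.35)]
scene dock [([566.0, -67.0, 1.0], [-3.0, 5.0, 0.6], 0.66)]
scene mug [([481.0, 30.0, 1.0], [-50.2, 124.3, 0.7], 0.91)]
top pencil_rubber [([581.0, 37.0, 56.0], [46.7, 97.3, 55.6], 0.41)]
top pencil_mid [([581.0, -366.0, 133.0], [-89.2, -282.1, 132.6], 0.74)]
top red_bank [([616.0, -56.0, 21.0], [47.7, -1.7, 21.0], 0.52)]
top port_plus [([596.0, -1.0, 38.0], [47.6, 56.4, 38.4], 0.6)]
top dock [([569.0, -70.0, 4.0], [-0.4, 0.7, 4.3], 0.89)]
top mug [([579.0, -367.0, 131.0], [-90.9, -282.8, 131.1], 0.39)]
```

View pics/c2.png

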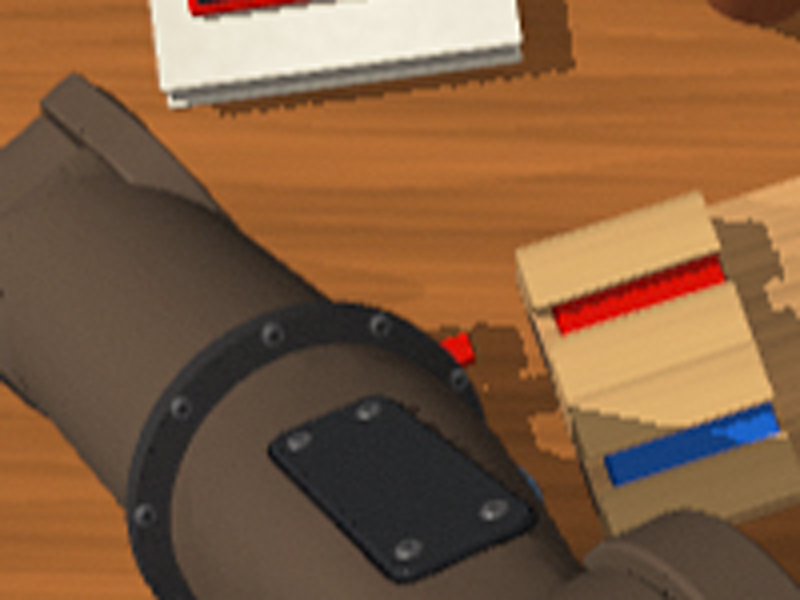

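View pics/c3.png

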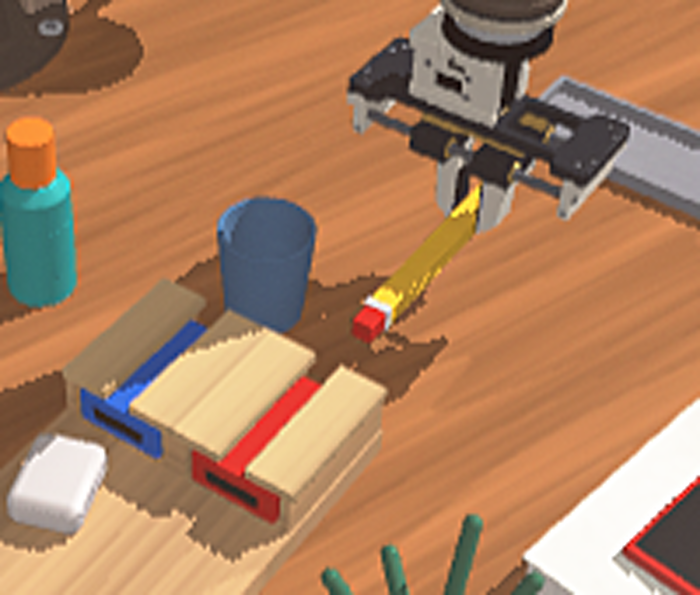

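The crops show the rubber at (368,322) in the scene view, lined up with the red port and clear of the mug. I'll lower and advance to the port.

Emit:
send_rows --travel '[[0, 0, 0.008], [0, 0, 0.016], [-0.003, 0, 0.018], [-0.015, 0, 0.018], [-0.03, 0, 0.018]]' --delta_rot '[[0, 0, 0], [0, 0, 0], [0, 0, 0], [0, 0, 0], [0, 0, 0]]' --jaw '[0.012, 0.012, 0.012, 0.012, 0.012]' --force 60

```text
t: 17.25
tool_pos: [539.5, 154.7, 31.6]
orientation: [[-0.334, 0.942, -0.0], [0.942, 0.334, -0.0], [-0.0, -0.0, -1.0]]
contact_force: [0.5, -0.7, 0.2]
opening: 17.4
grip_force: 60.0
```

Emit:
send_rows --travel '[[-0.004, 0, 0], [-0.008, 0, 0], [-0.012, 0, 0], [-0.016, 0, 0], [-0.018, 0, 0]]' --delta_rot '[[0, 0, 0], [0, 0, 0], [0, 0, 0], [0, 0, 0], [0, 0, 0]]' --jaw '[0.012, 0.012, 0.012, 0.012, 0.012]'

```text
t: 17.75
tool_pos: [545.4, 138.1, 31.8]
orientation: [[-0.333, 0.943, 0.0], [0.943, 0.333, -0.0], [-0.0, 0.0, -1.0]]
contact_force: [-0.6, 0.2, -0.4]
opening: 17.2
grip_force: 60.0
```

Run:
```python
from h import *
d=r.camera("scene");cv2.imwrite("pics/c4.png",cv2.cvtColor(cv2.resize(d["pixels"][200:340,270:430],None,fx=4.2,fy=4.2,interpolation=cv2.INTER_CUBIC),cv2.COLOR_RGB2BGR))
print([(np.round(q["point"]).tolist(),q["confidence"]) for q in r.mark_of("scene","pencil_rubber")], r.state()["tool_pos"],r.state()["contact_force"])
```

```text
[([601.0, -8.0, 34.0], 0.63), ([321.0, -416.0, 0.0], 0.37), ([579.0, -369.0, 130.0], 0.28)] [545.30668253 138.22658433  31.70529478] [-0.12293483 -0.12741331 -1.00991504]
```

View pics/c4.png

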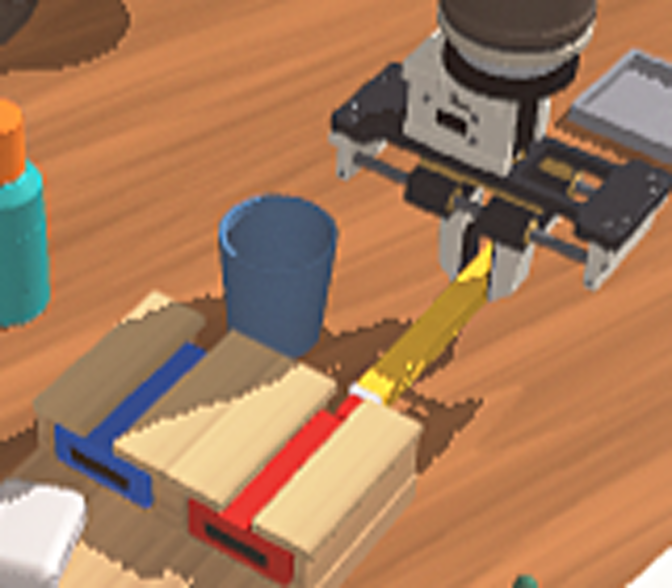

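The rubber, at (345,405) in the crop, is in the red bay's port and meets no force so far. I'll start pushing.

Emit:
send_rows --travel '[[-0.006, 0, 0], [-0.013, 0, 0], [-0.02, 0, 0], [-0.027, 0, 0], [-0.034, 0, 0]]' --delta_rot '[[0, 0, 0], [0, 0, 0], [0, 0, 0], [0, 0, 0], [0, 0, 0]]' --jaw '[0.012, 0.012, 0.012, 0.012, 0.012]'

```text
t: 18.35
tool_pos: [556.3, 108.0, 31.8]
orientation: [[-0.335, 0.942, -0.0], [0.942, 0.335, 0.002], [0.002, 0.0, -1.0]]
contact_force: [-2.2, 6.1, -0.2]
opening: 17.4
grip_force: 60.0
```

Run:
```python
from h import *
for c in ("scene","top"):
    r.camera(c)
    for n in ("red_bank","pencil_rubber"): print(c,n,[(np.round(q["point"]).tolist(),round(q["confidence"],2)) for q in r.mark_of(c,n)][:2])
s=r.state(); print(s["tool_pos"],s["contact_force"],s["wrist_torque"])
```

```text
scene red_bank [([623.0, -82.0, 21.0], 0.87)]
scene pencil_rubber [([609.0, -39.0, 34.0], 0.72)]
top red_bank [([628.0, -84.0, 19.0], 0.66)]
top pencil_rubber []
[556.68520373 106.35168311  31.73831296] [-0.42854835  1.63498688 -1.23973768] [ 0.32453875 -0.10397272  0.05319932]
```

Emit:
send_rows --travel '[[-0.007, 0, 0], [-0.014, 0, 0], [-0.021, 0, 0], [-0.028, 0, 0], [-0.035, 0, 0]]' --delta_rot '[[0, 0, 0], [0, 0, 0], [0, 0, 0], [0, 0, 0], [0, 0, 0]]' --jaw '[0.012, 0.012, 0.012, 0.012, 0.012]'

```text
t: 19.15
tool_pos: [567.9, 74.8, 31.7]
orientation: [[-0.335, 0.942, -0.0], [0.942, 0.335, 0.002], [0.002, 0.0, -1.0]]
contact_force: [-1.9, 6.3, -0.2]
opening: 17.4
grip_force: 60.0
```

Emit:
send_rows --travel '[[-0.007, 0, 0], [-0.014, 0, 0], [-0.021, 0, 0], [-0.028, 0, 0], [-0.035, 0, 0]]' --delta_rot '[[0, 0, 0], [0, 0, 0], [0, 0, 0], [0, 0, 0], [0, 0, 0]]' --jaw '[0.012, 0.012, 0.012, 0.012, 0.012]'

```text
t: 19.65
tool_pos: [579.8, 40.6, 31.7]
orientation: [[-0.334, 0.942, -0.0], [0.942, 0.334, 0.0], [0.0, -0.0, -1.0]]
contact_force: [0.2, 1.4, -1.9]
opening: 17.3
grip_force: 60.0
```

Run:
```python
from h import *
a=np.radians(19.6); X=np.array([np.cos(a),np.sin(a)]); Y=np.array([-X[1],X[0]]); D=np.array([570.,-70.5])
for c in ("scene","top"):
    d=r.camera(c)
    for n in ("red_bank","pencil_rubber"): print(c,n,[(np.round(q["point"]).tolist(),round((np.array(q["point"])[:2]-D)@Y),round(q["confidence"],2)) for q in r.mark_of(c,n)][:2])
s=r.state(); print(s["tool_pos"],(s["tool_pos"][:2]-D)@Y,s["contact_force"],s["wrist_torque"])
```

```text
scene red_bank [([649.0, -151.0, 19.0], -103, 0.63)]
scene pencil_rubber [([634.0, -108.0, 32.0], -56, 0.56)]
top red_bank [([651.0, -153.0, 20.0], -105, 0.95), ([478.0, 27.0, 1.0], 123, 0.54)]
top pencil_rubber []
[579.89158989  40.24300579  31.7376711 ] 101.00812459043918 [-0.23790771 -0.33152051 -0.98850511] [ 0.01666986 -0.04950842  0.04354429]
```

Emit:
send_rows --travel '[[-0.006, 0, 0], [-0.012, 0, 0], [-0.017, 0, 0], [-0.021, 0, 0], [-0.023, 0, 0]]' --delta_rot '[[0, 0, 0], [0, 0, 0], [0, 0, 0], [0, 0, 0], [0, 0, 0]]' --jaw '[0.012, 0.012, 0.012, 0.012, 0.012]'

```text
t: 20.45
tool_pos: [587.8, 18.0, 31.6]
orientation: [[-0.333, 0.943, -0.0], [0.943, 0.333, -0.0], [-0.0, -0.0, -1.0]]
contact_force: [-0.8, 1.2, -0.4]
opening: 17.7
grip_force: 60.0
```

Emit:
send_rows --travel '[[0, 0, 0], [0, 0, 0], [0.005, 0, 0], [0.015, 0, 0], [0.03, 0, 0]]' --delta_rot '[[0, 0, 0], [0, 0, 0], [0, 0, 0], [0, 0, 0], [0, 0, 0]]' --jaw '[0.012, 0.012, 0.012, 0.012, 0.012]'

```text
t: 20.95
tool_pos: [577.3, 47.5, 31.7]
orientation: [[-0.333, 0.943, 0.0], [0.943, 0.333, -0.0], [-0.0, 0.0, -1.0]]
contact_force: [0.3, 0.1, -0.1]
opening: 17.5
grip_force: 60.0
```

Run:
```python
from h import *
a=np.radians(19.6); X=np.array([np.cos(a),np.sin(a)]); Y=np.array([-X[1],X[0]]); D=np.array([570.,-70.5])
for c in ("scene","top"):
    d=r.camera(c)
    for n in ("red_bank","pencil_rubber","earbuds"): print(c,n,[(np.round(q["point"]).tolist(),round((np.array(q["point"])[:2]-D)@Y),round(q["confidence"],2)) for q in r.mark_of(c,n)][:2])
    if c=="scene": cv2.imwrite("pics/c5.png",cv2.cvtColor(cv2.resize(d["pixels"][220:400,220:430],None,fx=3.3,fy=3.3,interpolation=cv2.INTER_CUBIC),cv2.COLOR_RGB2BGR))
    else:
        H=hsv(d); m=((H[...,0]<4)|(H[...,0]>174))&(H[...,1]>170); m[:125]=0;m[245:]=0;m[:,:340]=0
        (cc,sz,an)=rect(d,m,48); print(cc,sz,an,[(np.array(cc)-D)@X,(np.array(cc)-D)@Y])
s=r.state(); print(s["tool_pos"],(s["tool_pos"][:2]-D)@Y)
```

```text
scene red_bank [([654.0, -171.0, 18.0], -123, 0.88)]
scene pencil_rubber [([630.0, -98.0, 33.0], -46, 0.65)]
scene earbuds [([567.0, -194.0, 22.0], -115, 0.56)]
top red_bank [([656.0, -174.0, 19.0], -126, 0.93)]
top pencil_rubber []
top earbuds [([563.0, -194.0, 22.0], -114, 0.66)]
(652.6097412109375, -173.9353485107422) (66.87652587890625, 102.95344543457031) 19.21915626525879 [np.float64(43.12557235500037), np.float64(-125.1536083120674)]
[577.7626991   46.3714761   31.67392847] 107.49563548523498
```

View pics/c5.png

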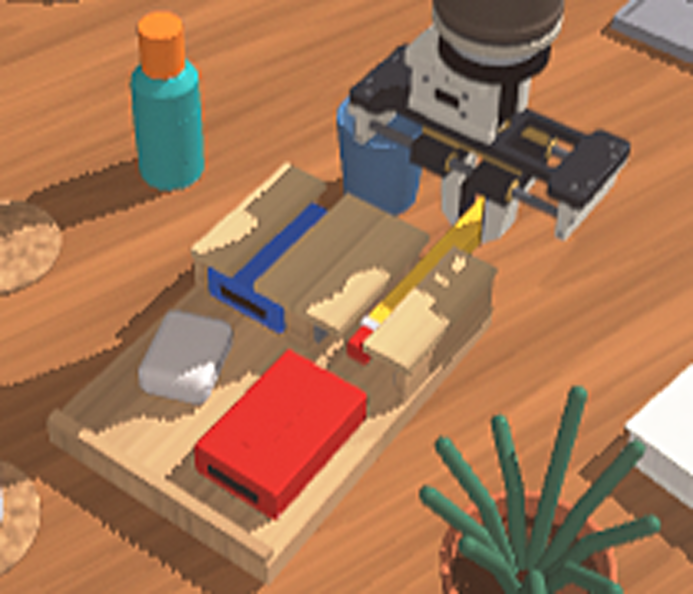

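The red bank lies flat on the landing at (280,430), fully out, and the earbuds case hasn't moved. I'll pull the pencil back out and return it to the tray.

Emit:
send_rows --travel '[[0.025, 0, 0], [0.055, 0, 0], [0.085, 0, 0], [0.115, 0, 0], [0.146, 0, 0]]' --delta_rot '[[0, 0, 0], [0, 0, 0], [0, 0, 0], [0, 0, 0], [0, 0, 0]]' --jaw '[0.012, 0.012, 0.012, 0.012, 0.012]'

```text
t: 21.85
tool_pos: [528.9, 185.0, 31.7]
orientation: [[-0.332, 0.943, 0.0], [0.943, 0.332, -0.0], [-0.0, 0.0, -1.0]]
contact_force: [-0.2, 0.5, -0.1]
opening: 17.3
grip_force: 60.0
```

Emit:
send_rows --travel '[[0, 0, -0.02], [0, 0, -0.04], [0, 0, -0.06], [0, 0, -0.08], [0, 0, -0.098]]' --delta_rot '[[0, 0, 0], [0, 0, 0], [0, 0, 0], [0, 0, 0], [0, 0, 0]]' --jaw '[0.012, 0.012, 0.012, 0.012, 0.012]'

```text
t: 22.35
tool_pos: [529.2, 184.2, 130.7]
orientation: [[-0.333, 0.943, 0.0], [0.943, 0.333, -0.0], [-0.0, 0.0, -1.0]]
contact_force: [0.7, 0.5, -0.3]
opening: 17.4
grip_force: 60.0
```

Emit:
send_rows --travel '[[0.0141, 0.0017, 0], [0.0283, 0.0033, 0], [0.0424, 0.005, 0], [0.0566, 0.0066, 0], [0.0707, 0.0083, 0]]' --delta_rot '[[0, 0, -0.1054], [0, 0, -0.2108], [0, 0, -0.3162], [0, 0, -0.4216], [0, 0, -0.527]]' --jaw '[0.012, 0.012, 0.012, 0.012, 0.012]'

```text
t: 22.85
tool_pos: [513.4, 254.0, 129.7]
orientation: [[-0.764, 0.645, 0.0], [0.645, 0.764, -0.0], [-0.0, -0.0, -1.0]]
contact_force: [-0.0, -0.1, -1.4]
opening: 17.4
grip_force: 60.0
```

Emit:
send_rows --travel '[[0.0114, 0.0085, 0], [0.0228, 0.0171, 0], [0.0341, 0.0256, 0], [0.0455, 0.0342, 0], [0.0569, 0.0427, 0]]' --delta_rot '[[0, 0, -0.1054], [0, 0, -0.2108], [0, 0, -0.3162], [0, 0, -0.4216], [0, 0, -0.527]]' --jaw '[0.012, 0.012, 0.012, 0.012, 0.012]'

```text
t: 23.35
tool_pos: [497.7, 323.4, 129.6]
orientation: [[-0.985, 0.173, 0.0], [0.173, 0.985, -0.0], [-0.0, -0.0, -1.0]]
contact_force: [-0.5, 0.1, -0.8]
opening: 17.2
grip_force: 60.0
```

Emit:
send_rows --travel '[[0.0055, 0.0131, 0], [0.0111, 0.0262, 0], [0.0166, 0.0394, 0], [0.0222, 0.0525, 0], [0.0277, 0.0656, 0]]' --delta_rot '[[0, 0, -0.1054], [0, 0, -0.2108], [0, 0, -0.3162], [0, 0, -0.4216], [0, 0, -0.527]]' --jaw '[0.012, 0.012, 0.012, 0.012, 0.012]'

```text
t: 23.85
tool_pos: [482.1, 392.8, 129.5]
orientation: [[-0.938, -0.346, 0.0], [-0.346, 0.938, -0.0], [0.0, -0.0, -1.0]]
contact_force: [-0.0, -0.9, -1.2]
opening: 17.4
grip_force: 60.0
```

Emit:
send_rows --travel '[[0, 0, 0.02], [0, 0, 0.04], [0, 0, 0.06], [0, 0, 0.075], [0, 0, 0.085]]' --delta_rot '[[0, 0, 0], [0, 0, 0], [0, 0, 0], [0, 0, 0], [0, 0, 0]]' --jaw '[0.012, 0.012, 0.012, 0.012, 0.012]'

```text
t: 24.35
tool_pos: [481.8, 392.1, 43.4]
orientation: [[-0.94, -0.342, -0.001], [-0.342, 0.94, -0.001], [0.001, -0.001, -1.0]]
contact_force: [0.3, -0.4, -0.2]
opening: 17.5
grip_force: 60.0
```

Run:
```python
from h import *
for c in ("scene","top"):
    d=r.camera(c)
    for n in ("pencil_mid","pencil_rubber","tray"): print(c,n,[(np.round(q["point"]).tolist(),round(q["confidence"],2)) for q in r.mark_of(c,n)][:2])
s=r.state(); print(s["tool_pos"],s["t"])
```

```text
scene pencil_mid [([567.0, -69.0, 0.0], 0.72), ([511.0, -34.0, 37.0], 0.72)]
scene pencil_rubber [([629.0, 448.0, 47.0], 0.58)]
scene tray [([530.0, 409.0, -2.0], 0.92), ([612.0, -189.0, 22.0], 0.38)]
top pencil_mid []
top pencil_rubber []
top tray []
[482.08686315 393.25856009  45.57687206] 24.75
```

Lower to about z = 10, release with a small opening to keep clear of the rim, and rise.

Emit:
send_rows --travel '[[0, 0, 0.012], [0, 0, 0.022], [0, 0, 0.03], [0, 0, 0.034], [0, 0, 0.0345]]' --delta_rot '[[0, 0, 0], [0, 0, 0], [0, 0, 0], [0, 0, 0], [0, 0, 0]]' --jaw '[0.012, 0.012, 0.012, 0.012, 0.012]' --force 30

```text
t: 25.25
tool_pos: [481.3, 392.5, 10.0]
orientation: [[-0.939, -0.343, -0.001], [-0.343, 0.939, -0.001], [0.001, -0.001, -1.0]]
contact_force: [-2.8, -3.0, 9.4]
opening: 17.8
grip_force: 30.0
```

Emit:
send_rows --travel '[[0, 0, 0], [0, 0, 0], [0, 0, 0], [0, 0, 0], [0, 0, 0]]' --delta_rot '[[0, 0, 0], [0, 0, 0], [0, 0, 0], [0, 0, 0], [0, 0, 0]]' --jaw '[0.012, 0.018, 0.022, 0.028, 0.03]'

```text
t: 25.75
tool_pos: [481.8, 392.9, 10.1]
orientation: [[-0.939, -0.343, -0.0], [-0.343, 0.939, 0.0], [-0.0, 0.0, -1.0]]
contact_force: [0.1, 0.2, -0.4]
opening: 28.7
grip_force: 0.0
```

Emit:
send_rows --travel '[[0, 0, 0], [0, 0, -0.02], [0, 0, -0.06], [0, 0, -0.1], [0, 0, -0.14]]' --delta_rot '[[0, 0, 0], [0, 0, 0], [0, 0, 0], [0, 0, 0], [0, 0, 0]]' --jaw '[0.03, 0.03, 0.03, 0.03, 0.03]'

```text
t: 26.25
tool_pos: [481.4, 392.8, 151.6]
orientation: [[-0.939, -0.343, -0.0], [-0.343, 0.939, -0.0], [0.0, 0.0, -1.0]]
contact_force: [0.3, 0.7, 0.1]
opening: 29.7
grip_force: 0.0
```

Emit:
send_rows --travel '[[0.02, 0, -0.02], [0.06, 0, -0.04], [0.1, 0, -0.06], [0.14, 0, -0.08], [0.14, 0, -0.08]]' --delta_rot '[[0, 0, 0], [0, 0, 0], [0, 0, 0], [0, 0, 0], [0, 0, 0]]' --jaw '[0.03, 0.03, 0.03, 0.03, 0.03]'

```text
t: 26.75
tool_pos: [345.9, 345.1, 232.8]
orientation: [[-0.938, -0.348, 0.003], [-0.348, 0.938, 0.0], [-0.003, -0.001, -1.0]]
contact_force: [0.0, 0.6, -0.3]
opening: 30.1
grip_force: 0.0
```

Run:
```python
from h import *
for c in ("scene","top"):
    d=r.camera(c)
    for n in ("pencil_mid","pencil_rubber","tray","bottle_cap","red_bank","mug","earbuds","blue_bank","glasses_case"): print(c,n,[(np.round(q["point"]).tolist(),round(q["confidence"],2)) for q in r.mark_of(c,n)][:3])
    if c=="scene": cv2.imwrite("pics/end.png",cv2.cvtColor(d["pixels"],cv2.COLOR_RGB2BGR))
s=r.state(); print(s["tool_pos"],s["t"])
```

```text
scene pencil_mid [([527.0, 408.0, 13.0], 0.97), ([580.0, -368.0, 129.0], 0.3)]
scene pencil_rubber [([628.0, 446.0, 13.0], 0.8)]
scene tray [([528.0, 410.0, -3.0], 0.79)]
scene bottle_cap [([582.0, -366.0, 130.0], 0.83), ([364.0, -96.0, 123.0], 0.71), ([461.0, -370.0, 126.0], 0.61)]
scene red_bank [([656.0, -172.0, 19.0], 0.87), ([594.0, 2.0, 34.0], 0.19)]
scene mug [([480.0, 30.0, 1.0], 0.88)]
scene earbuds [([566.0, -195.0, 21.0], 0.67)]
scene blue_bank [([532.0, -93.0, 25.0], 0.64)]
scene glasses_case [([323.0, -416.0, 2.0], 0.64), ([527.0, 408.0, 13.0], 0.33), ([529.0, 408.0, -4.0], 0.26)]
top pencil_mid [([531.0, 412.0, 10.0], 0.84), ([533.0, -88.0, 19.0], 0.69)]
top pencil_rubber [([626.0, 445.0, 19.0], 0.59)]
top tray [([528.0, 411.0, 2.0], 0.82)]
top bottle_cap [([578.0, -363.0, 132.0], 0.92), ([370.0, -94.0, 127.0], 0.64), ([458.0, -374.0, 132.0], 0.62)]
top red_bank [([657.0, -174.0, 20.0], 0.92)]
top mug [([480.0, 29.0, -1.0], 0.81), ([531.0, -86.0, 21.0], 0.74)]
top earbuds [([565.0, -196.0, 20.0], 0.86)]
top blue_bank [([531.0, -92.0, 20.0], 0.61), ([529.0, 413.0, 13.0], 0.16)]
top glasses_case [([325.0, -425.0, -1.0], 0.73)]
[350.23003768 344.86184181 230.23094096] 27.75
```

View pics/end.png

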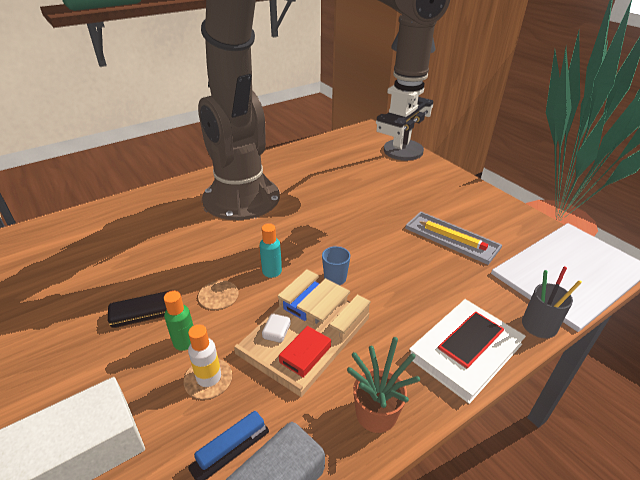

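The final picture shows the bottle upright on the far coaster (205,370), the red bank on the landing (305,350) and the pencil in its tray (455,235). The arm is clear.

```bash
python3 -c "
from bench import r
print(r.close_job())"
```

```text
the job is handed in; nothing more can be done
None
```

Job handed in at about 28 s, though no verdict was returned: the bottle stands upright on the far coaster, the red power bank lies flat on the landing wholly out of its bay, the pencil is back in its tray, and nothing else moved by the last camera check.

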